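# Wedge a rocking gearbox casting firm for marking out

## Task

The aluminium gearbox housing rocks because its foot at the near right corner was cast short: with the fingertips, push the steel taper wedge, thin end first, under that foot just until the housing stands firm, not jacked out of level. Test it by pressing down firmly for a second on the rim corner above that foot; if the corner dips, drive the wedge further and press again. Then let go and leave it standing so: pick nothing up, do not shove the housing along the bench and leave the other tools alone.

Things in the scene. Friction and masses are not known exactly. Their poses are not given: they have to be found in the camera images.
- housing: Open-topped cast aluminium gearbox housing, 2.1 to 3 kg, loose. Walls 130 (x) by 150 mm (y), rim 120 mm up. At its corners four lugs stick out along +-y to 115 mm from the origin, 40 mm wide, tops 26 mm up, each with a foot below. Three feet reach the bench; the one at -x, -y (near right) ends 3.5 to 7 mm above it, so about 3 N down on the rim there rocks it. Origin: centre, at bench level; x away from robot, y left.
- foot (a point): Point on the bench below the centre of the short foot (housing frame x -55, y -100, z 0 mm). The foot's flat underside is 10 x 10 mm and widens to 24 x 24 mm from 5 mm above it. The wedge goes in beneath it, roughly along the housing's +y.
- corner (a point): The rim corner above the short foot: top centre of its round screw boss (26 mm across, 120 mm above the bench; housing frame x -61, y -71 mm). Press straight down here to test.
- wedge: Plain steel taper wedge, 110 mm long, 30 wide, 2 mm thick at the thin and 16 mm at the thick end, 0.24 kg, flat on the bench right of the housing, thin end about 30 to 75 mm short of the short foot, pointing roughly at it. Origin: centre of its underside; +x along it to the thin end. It slides at about 1.5 N; once it bears on the foot the push needed rises by 5 N or more within a few mm.
- tip (a point): Middle of the wedge's thin end edge, 1 mm above its underside (wedge frame x 55 mm).
- parallel: Bystander: flat steel parallel bar 120 x 25 x 14 mm with three hole marks, lying on the robot's side of the wedge. Same thickness all along: not the wedge. Origin: centre of its underside, x along it.
- veeblock: Bystander: steel vee block 50 x 60 x 42 mm. Origin: centre of its underside.
- square: Bystander: engineer's square lying flat, stock 18 x 75 x 18 mm, blade 100 mm long. Origin: centre of the stock's underside.
- punch: Bystander: centre punch 110 mm long, 10 mm thick, lying on the bench to the far side of the wedge. Origin: on the bench below its middle.
- hammer: Bystander: hammer 260 mm long lying on the bench, wooden handle. Origin: on the bench below its middle.
- surface_gauge: Bystander: surface gauge, iron base 75 x 58 x 26 mm with an upright post to 216 mm and a scriber. Origin: centre of its underside.
- jar: Bystander: closed amber glass jar, 54 mm across, 70 mm tall. Origin: centre of its underside.
Not all that is in view belongs to the job. What is shaped like the wedge but black or purple is not meant.

How it is judged:
On the way, in this order (a step that is already met when the one before it is completed fails the run):
1. the wedge's thin end is under the short foot (y of tip in the frame of housing above -0.103 m and x of tip in the frame of housing between -0.087 and -0.023 m), for 0.1 s.
2. the rim corner above the short foot is pressed down, and the housing, bearing on the wedge, does not rock (contact force between the fingers and housing above 4 N and contact force between wedge and housing above 0.5 N and horizontal distance between the grasp point and corner below 0.05 m and angle between housing's own z axis and vertical below 0.012 rad), for 0.4 s.
At the end, for the whole second after the job is handed in: The corner was pressed with over 4 N for 0.4 s while the housing bore on the wedge and tilted under 0.012 rad; now the thin end is still under the short foot, the wedge flat on the bench, the housing level within 0.012 rad, under 15 mm from where it stood, and both at rest (all of step 1 and angle between housing's own z axis and vertical below 0.012 rad and height (world z) of wedge below 0.004 m and distance of housing from where it was at the start of the episode below 0.015 m and linear speed of each of housing, wedge below 0.01 m/s); the robot touches nothing.
It fails at once if the wedge is picked up or tipped (height (world z) of wedge above 0.01 m or angle between wedge's own z axis and vertical above 0.3 rad).
It fails at once if the housing is lifted or tipped (height (world z) of housing above 0.01 m or angle between housing's own z axis and vertical above 0.13 rad).
It fails at once if the housing is shoved along the bench (distance of housing from where it was at the start of the episode above 0.02 m).
It fails at once if another tool is disturbed (distance of any of parallel, veeblock, square, punch, hammer, surface_gauge, jar from where it was at the start of the episode above 0.03 m).
It also fails if it takes over 51 s, if anything falls off the work surface, if the arm or the gripper's body presses on something with over 40 N, if the wrist force passes 120 N, or if a joint passes its speed limit or range.

## Robot

A 6-joint arm with a two-finger parallel gripper is mounted at the origin on the work surface. World frame = base frame: x ahead of the robot, y to its left, z up, the work surface at z = 0. Lengths are in m, angles in rad, forces in N, time in s.
With the tool pointing down it reaches from about 0.35 to 0.8 m from the base axis. Payload 7.3 kg.
Tool frame: the origin (TCP) lies at the very end of the fingers, on their centre line; the grasp point (between the pads) lies arm.tcp_to_grasp behind it (arm.tcp_to_grasp is the distance from the TCP to the grasp point, in m); z points along the fingers, y is the direction in which the jaws open and shut (so a half turn about z gives the same grasp; the last joint's range is limited). The gripper opens to 85 mm and grips with 20 to 120 N. Pads are 22 mm wide; open, the fingers measure 114 mm over their backs; the gripper's body (76 mm by 85 mm) begins 54 mm behind the grasp point. The pads swing forward as they close: fully open they stand 13 mm farther back than shut.
Start: joints at [-1.316, 0.342, 1.524, -0, 1.275, -0.146], TCP at [0.205, -0.483, 0.231] pointing down, gripper open.
Joint ranges: [-2.53, 2.53], [-0.77, 2.02], [0.04, 2.7], [-1, 4.14], [0.28, 2.66], [-3.11, 3.11]. Speed limits (rad/s): [2.57, 2.57, 3.14, 3.14, 3.14, 3.14].

## Interface

Orientations are given as [roll, pitch, yaw] about the fixed x, y, z axes, in that order (R = Rz(yaw) Ry(pitch) Rx(roll)).
In Python, from rig import readout, cams, ticket, arm gives the robot as it stands. The module is installed in compiled form; this text tells all that it offers.
- The arm moves only by the tool drive_tool, never from a script. Its argument "commands" is one flat list of numbers, 5 for each row, row after row: the shift along the tool's x, y, z in mm, then the turn about the tool's z in rad, then the opening, from -1 (shut) to 1 (fully open). A call has 1 to 10 rows; each row is the pose to reach, as a shift and turn from the pose measured when the call began, along the tool's axes at that moment; what a row does not reach only later rows make up. A row lasts 1/12 s, in which the tool goes at most 41.7 mm and 7.16 degrees, less where a joint would pass 70% of its speed; a pose out of reach is approached as far as the arm can. A call with a gripper value outside its range is refused whole. The fingers move at their own pace and stop on an object; "squeeze" is the grip in N (left out, the last holds). Time passes only in rows, so rows that repeat a pose let the fingers close. It gives the time, the measured TCP pose, the force and the opening at its end, in the units of the state.
- readout.read_state(): the state, without advancing time (a new reading comes with each control period).
- cams.read_camera(name): name is "side" or "top" or "wrist"; returns a dict with "img" (400x640x3 uint8, blue, green, red), "fovy" (degrees; the focal length in pixels is half the picture's height over the tangent of half this angle, whatever the lens; pixels are square), "cx", "cy" (the principal point, pixels), "dist" ([k1, k2, p1, p2, k3] as OpenCV has them; the pictures are not rectified), "rvec" (rotation vector, rad) and "tvec" (3), from world to camera coordinates, as OpenCV has them. Camera axes: x right, y down, z forward; pixel columns grow to the right and rows downward; lengths in m; the calibration is good to about 2 mm. A picture is of the moment at which its call begins. There is no depth.
- ticket.close_job(): hands the job in, once; it reports no verdict.
The state is a dict: "time_s": time; "qpos": joint angles; "dq": joint speeds; "joint_torque": joint torques, N m; "eef_pos": TCP position; "tcp_rot": TCP orientation; "force": force on the tool from outside, world axes, zero at the start; "wrist_torque": the same for the moment, N m; "gripper_width": finger opening in m.
Only numpy, scipy, OpenCV 4.12 (cv2) and the standard library are available. Lean on these libraries where they do the work, as an engineer would, in place of code of your own. Each camera call takes 0.05 s, during which the arm holds its last target.

## Working session

There is one attempt and no reset: what is moved stays moved. The work goes in short steps, Python scripts to look and compute and a tool call to move; the robot and the scene stay as the last step left them, time stands still between calls to the robot, and variables do not carry over. Pictures are saved under pics/ and viewed, and the job is handed in when it is done.

Besides the shell and the picture viewer there is one more tool, called after ">>>" as name(argument=value, ...) on one line, values as JSON. drive_tool: Moves the arm, as the interface text tells. Its arguments: {"type":"object","properties":{"commands":{"type":"array","items":{"type":"number"}},"squeeze":{"type":"number"}},"required":["commands"]}

```bash
mkdir -p pics; cat > h.py <<'E'
import numpy as np, cv2
from rig import readout, cams, ticket, arm
def cam(n):
    c=cams.read_camera(n); f=200/np.tan(np.radians(c['fovy'])/2)
    h,w=c['img'].shape[:2]; f=h/2/np.tan(np.radians(c['fovy'])/2)
    c['K']=np.array([[f,0,c['cx']],[0,f,c['cy']],[0,0,1.]]); c['R']=cv2.Rodrigues(np.array(c['rvec'],float))[0]
    c['t']=np.array(c['tvec'],float).ravel(); c['d']=np.array(c['dist'],float); return c
def ray(c,px,z):
    p=cv2.undistortPoints(np.array(px,float).reshape(-1,1,2),c['K'],c['d']).reshape(-1,2)
    v=np.c_[p,np.ones(len(p))]@c['R']; o=-c['R'].T@c['t']
    return o+v*((z-o[2])/v[:,2])[:,None]
def proj(c,P): return cv2.projectPoints(np.array(P,float).reshape(-1,1,3),np.array(c['rvec'],float),c['t'],c['K'],c['d'])[0].reshape(-1,2)
E
python3 - <<'E'
from h import *
import pickle
for n in ['top','side','wrist']:
    c=cam(n); cv2.imwrite(f'pics/{n}0.png',c['img']); pickle.dump(c,open(n+'0.pkl','wb'))
    print(n,(-c['R'].T@c['t']).round(3))
s=readout.read_state()
for k,v in s.items(): print(k,np.round(v,3))
print(arm.tcp_to_grasp)
E
```

```text
top [ 0.549 -0.018  1.091]
side [ 0.54  -0.859  0.871]
wrist [ 0.274 -0.454  0.374]
time_s 0.15
qpos [-1.316  0.343  1.525 -0.     1.275 -0.146]
dq [-0.001 -0.002 -0.004 -0.001  0.002 -0.001]
joint_torque [ 2.0000e-03 -4.3391e+01 -2.4615e+01 -0.0000e+00  6.0000e-03  0.0000e+00]
eef_pos [ 0.205 -0.483  0.231]
tcp_rot [-3.14  -0.     0.401]
force [ 0.622 -0.471 -0.826]
wrist_torque [ 0.037 -0.037  0.005]
gripper_width 0.085
0.0187
```

View pics/top0.png

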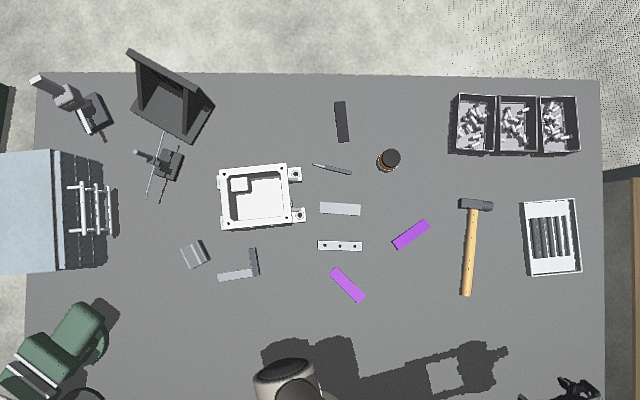

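View pics/side0.png

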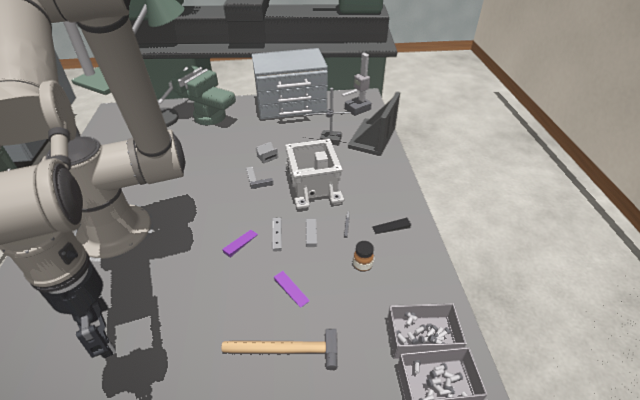

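View pics/wrist0.png

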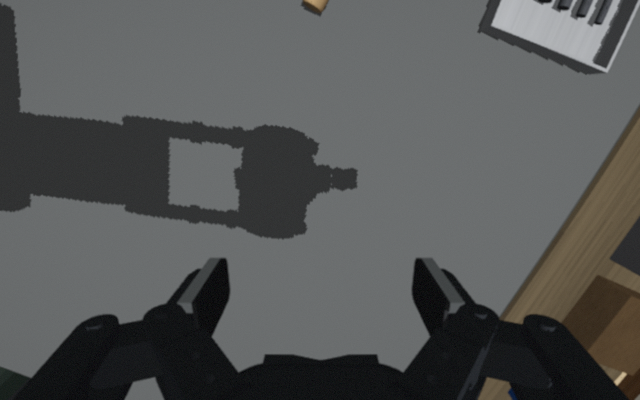

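The top view shows the housing near (256,197) with its near-right lug at (297,215). There are five bar-shaped candidates:
- Plain grey bar at (340,208)
- Grey bar with holes at (340,245), which is the parallel
- Purple bars at (410,235) and (347,285), which are decoys
- Black bar at (342,122), also a decoy

The plain grey bar fits the description best, since it points at the near-right foot. I'll confirm that in a crop.

```bash
python3 - <<'E'
from h import *
import pickle
c=pickle.load(open('top0.pkl','rb')); s=pickle.load(open('side0.pkl','rb'))
a=cv2.resize(c['img'][150:260,210:370],None,fx=5,fy=5,interpolation=cv2.INTER_CUBIC)
cv2.imwrite('pics/crt.png',a)
b=cv2.resize(s['img'][130:260,230:390],None,fx=4.6,fy=4.6,interpolation=cv2.INTER_CUBIC)
cv2.imwrite('pics/crs.png',b)
g=cv2.cvtColor(c['img'],cv2.COLOR_BGR2GRAY)
print(g[195:222:2,312:366:3])
E
```

```text
[[144 150 145 150 146 148 148 148 145 146 146 148 149 145 145 147 146 149]
 [149 141 147 143 145 146 146 147 146 146 146 149 148 148 146 148 149 144]
 [148 148 144 147 147 143 144 148 148 149 147 143 149 147 145 147 146 148]
 [148 150 142 145 147 142 144 144 144 144 144 146 147 147 146 147 145 146]
 [145 147 149 207 207 207 212 214 220 198 199 180 164 145 143 145 140 149]
 [147 147 141 205 204 206 205 204 208 211 208 214 211 216 217 217 211 147]
 [145 147 145 204 205 207 209 210 209 207 207 210 212 207 211 213 202 145]
 [143 146 143 205 202 202 205 206 206 207 211 209 210 210 209 210 184 147]
 [148 145 143 207 209 208 210 208 210 212 208 211 209 213 210 212 155 145]
 [146 147 147 141  87  88 122 168 212 215 212 213 216 216 217 215 161 147]
 [148 146 147 147 146 150 150 145 147 144 144 141 141  42  82 126 144 151]
 [150 144 145 149 149 149 147 143 146 149 143 148 146 148 148 150 148 147]
 [146 144 148 147 147 145 149 146 145 149 146 145 145 145 148 146 145 148]
 [147 145 150 150 146 145 146 147 145 145 148 146 149 143 145 143 149 142]]
```

View pics/crt.png

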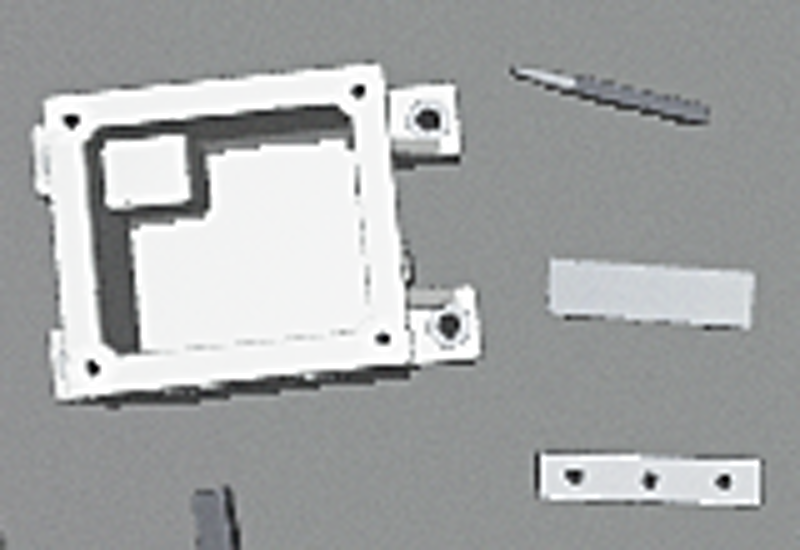

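View pics/crs.png

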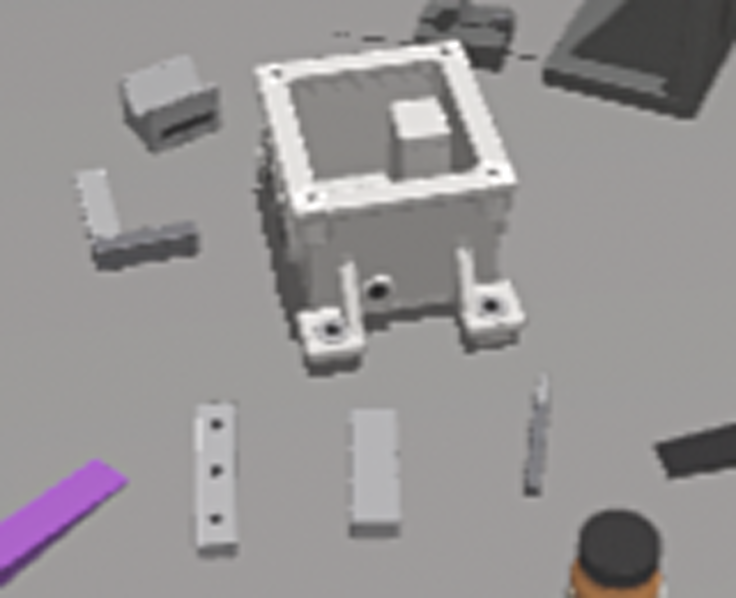

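```bash
cat >> h.py <<'E'
def fit2d(A,B): # B = R A + t
    a=A-A.mean(0); b=B-B.mean(0); th=np.arctan2((a[:,0]*b[:,1]-a[:,1]*b[:,0]).sum(),(a*b).sum())
    R=np.array([[np.cos(th),-np.sin(th)],[np.sin(th),np.cos(th)]]); return th,R,B.mean(0)-R@A.mean(0)
E
python3 - <<'E'
from h import *
import pickle
c=pickle.load(open('top0.pkl','rb')); s=pickle.load(open('side0.pkl','rb'))
f=lambda L,k,ox,oy:[((u+.5)/k-.5+ox,(v+.5)/k-.5+oy) for u,v in L]
H=np.array([[61,71],[61,-71],[-61,-71],[-61,71]])/1000
for nm,cc,px in (('top',c,f([(72,121),(359,91),(384,338),(94,369)],5,210,150)),('side',s,f([(275,72),(446,51),(493,173),(311,198)],4.6,230,130))):
    W=ray(cc,px,.12)[:,:2]
    if nm=='side': Hh=np.array([[-61,71],[61,71],[61,-71],[-61,-71]])/1000
    else: Hh=H
    th,R,t=fit2d(Hh,W); print(nm,'housing',t.round(4),'yaw',th.round(4),'res',((Hh@R.T+t-W)*1000).round(1).tolist())
    print(' corner',(R@[-.061,-.071]+t).round(4),'foot',(R@[-.055,-.1]+t).round(4))
print('lughole top',ray(c,f([(450,325)],5,210,150),.026),'side',ray(s,f([(332,328)],4.6,230,130),.026))
for n,cc,box in (('top',c,(310,366,198,222)),('side',s,(300,322,215,250))):
    x0,x1,y0,y1=box
    hsv=cv2.cvtColor(cc['img'],cv2.COLOR_BGR2HSV); m=(hsv[...,2]>(180 if n=='top' else 165)).astype(np.uint8)
    mm=np.zeros_like(m); mm[y0:y1,x0:x1]=m[y0:y1,x0:x1]
    k=max(cv2.findContours(mm,0,1)[0],key=cv2.contourArea); r=cv2.minAreaRect(k); print(n,r,cv2.boxPoints(r).round(1).tolist())
px=f([(551,257),(550,314),(751,328),(754,271)],5,210,150)
zs=[.002,.002,.016,.016]
Wt=np.array([ray(c,[p],z)[0] for p,z in zip(px,zs)]); print('wedge top corners\n',Wt.round(4))
px=f([(350,409),(396,409),(399,523),(349,523)],4.6,230,130)
Ws=np.array([ray(s,[p],z)[0] for p,z in zip(px,zs)]); print('side (-x tip,+x tip,+x thick,-x thick)\n',Ws.round(4))
# parallel
print('parallel',ray(c,f([(541,453),(540,497),(760,504),(761,460)],5,210,150),.014).round(4).tolist())
print('punch',ray(c,f([(512,70),(710,108),(707,122)],5,210,150),.005).round(4).tolist())
E
```

```text
top housing [0.6111 0.1426] yaw 0.1213 res [[0.1, 0.4], [0.3, -0.2], [-0.4, -0.2], [-0.1, 0.0]]
 corner [0.5591 0.0647] foot [0.5686 0.0367]
side housing [0.6102 0.1467] yaw 0.1147 res [[1.1, -1.3], [-0.6, -0.7], [-0.0, 1.0], [-0.5, 1.1]]
 corner [0.5577 0.0692] foot [0.567 0.041]
lughole top [[0.56804686 0.03796456 0.026     ]] side [[0.56713143 0.04396514 0.026     ]]
top ((339.8476867675781, 208.13197326660156), (40.46832275390625, 10.9720458984375), 4.085616588592529) [[319.29998779296875, 212.1999969482422], [320.1000061035156, 201.1999969482422], [360.3999938964844, 204.10000610351562], [359.6000061035156, 215.0]]
side ((311.0, 230.5), (23.0, 10.0), 90.0) [[306.0, 219.0], [316.0, 219.0], [316.0, 242.0], [306.0, 242.0]]
wedge top corners
 [[ 0.6065 -0.0151  0.002 ]
 [ 0.5754 -0.0151  0.002 ]
 [ 0.5693 -0.1232  0.016 ]
 [ 0.6    -0.1245  0.016 ]]
side (-x tip,+x tip,+x thick,-x thick)
 [[ 0.5749 -0.0099  0.002 ]
 [ 0.6052 -0.0128  0.002 ]
 [ 0.5975 -0.1236  0.016 ]
 [ 0.567  -0.1207  0.016 ]]
parallel [[0.5004, -0.0116, 0.014], [0.4769, -0.0114, 0.014], [0.4751, -0.1294, 0.014], [0.4987, -0.1296, 0.014]]
punch [[0.7083, 0.0079, 0.005], [0.6892, -0.1006, 0.005], [0.6815, -0.099, 0.005]]
```

The top view confirms the plain grey bar at (340,208): it has no holes, and its thick end and widening shadow are on the right. Its centre line currently passes about 25 mm beyond the foot. I'll first nudge it sideways from its far side, then push it at the thick end.

```bash
cat >> h.py <<'E'
def go(x,y,z,yaw):
    s=readout.read_state(); p=np.array(s['eef_pos']); R=cv2.Rodrigues(np.zeros(3))[0]
    from scipy.spatial.transform import Rotation as Ro
    R=Ro.from_euler('xyz',s['tcp_rot']).as_matrix(); d=R.T@(np.array([x,y,z])-p)*1000
    y0=np.arctan2(R[1,0],R[0,0]); print('t',round(s['time_s'],2),'pos',p.round(4),'yaw',y0.round(3),'F',np.round(s['force'],2),'cmd',d.round(1),'turn',round(-(yaw-y0),3))
E
python3 -c "
from h import *
go(.64,-.065,.15,1.65)"
```

```text
t 0.15 pos [ 0.2048 -0.4831  0.2308] yaw 0.401 F [ 0.62 -0.47 -0.83] cmd [ 563.8 -215.1   81.1] turn -1.249
```

>>> drive_tool(commands=[564, -215, 40, -1.25, -1, 564, -215, 40, -1.25, -1, 564, -215, 40, -1.25, -1, 564, -215, 40, -1.25, -1, 564, -215, 40, -1.25, -1, 564, -215, 40, -1.25, -1, 564, -215, 40, -1.25, -1, 564, -215, 40, -1.25, -1, 564, -215, 40, -1.25, -1, 564, -215, 40, -1.25, -1], squeeze=20)

```text
time_s: 0.98
eef_pos: [0.5057, -0.1935, 0.2034]
tcp_rot: [-3.141, -0.001, 1.657]
force: [0.4, -0.8, 0.5]
gripper_width: 0.0001
```

```bash
python3 -c "
from h import *
go(.64,-.065,.08,1.65)"
```

```text
t 0.98 pos [ 0.5057 -0.1935  0.2034] yaw 1.657 F [ 0.36 -0.76  0.51] cmd [116.3 144.9 123.5] turn 0.007
```

>>> drive_tool(commands=[116, 145, 124, 0, -1, 116, 145, 124, 0, -1, 116, 145, 124, 0, -1, 116, 145, 124, 0, -1, 116, 145, 124, 0, -1, 116, 145, 124, 0, -1, 116, 145, 124, 0, -1, 116, 145, 124, 0, -1])

```text
time_s: 1.65
eef_pos: [0.6396, -0.0646, 0.0783]
tcp_rot: [-3.139, -0.002, 1.659]
force: [0.5, 0.8, 1.8]
gripper_width: -0.0
```

```bash
python3 -c "
from h import *
go(.64,-.065,.005,1.65)
c=cam('wrist');cv2.imwrite('pics/w1.png',c['img'])
c=cam('top');cv2.imwrite('pics/t1.png',cv2.resize(c['img'][130:270,210:390],None,fx=4,fy=4,interpolation=cv2.INTER_CUBIC))
s=cam('side');cv2.imwrite('pics/s1.png',cv2.resize(s['img'][130:280,230:400],None,fx=4,fy=4,interpolation=cv2.INTER_CUBIC))
"
```

```text
t 1.65 pos [ 0.6396 -0.0646  0.0783] yaw 1.659 F [0.47 0.82 1.8 ] cmd [-0.5  0.5 73.3] turn 0.009
```

View pics/w1.png

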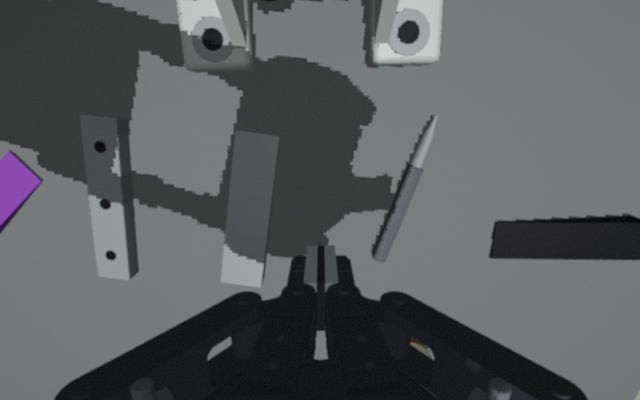

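View pics/s1.png

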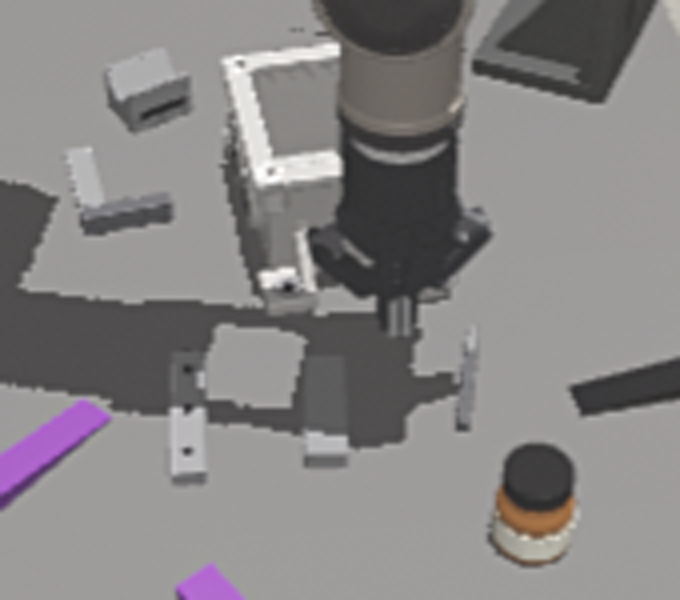

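The wrist view shows the wedge from its thin end at (257,134) to its thick end at (243,286). The short-foot lug hole is at (212,39), and the path down beside the wedge is clear. I'll measure from this view.

```bash
python3 -c "
from h import *
c=cam('wrist')
for p,z in (((236,131),.002),((279,137),.002),((265,287),.016),((221,284),.016),((212,39),.026),((409,32),.026),((380,262),.005)): print(p,ray(c,[p],z).round(4))
"
```

```text
(236, 131) [[ 0.5767 -0.0135  0.002 ]]
(279, 137) [[ 0.6065 -0.0152  0.002 ]]
(265, 287) [[ 0.6028 -0.1256  0.016 ]]
(221, 284) [[ 0.5696 -0.126   0.016 ]]
(212, 39) [[0.5682 0.0398 0.026 ]]
(409, 32) [[0.6801 0.0528 0.026 ]]
(380, 262) [[ 0.6888 -0.1031  0.005 ]]
```

>>> drive_tool(commands=[0, 0, 40, 0, -1, 0, 0, 73, 0, -1, 0, 0, 73, 0, -1, 0, 0, 73, 0, -1])

```text
time_s: 2.18
eef_pos: [0.6389, -0.0672, 0.0074]
tcp_rot: [-3.14, -0.001, 1.654]
force: [0.1, 0.6, 0.8]
gripper_width: 0.0003
```

```bash
python3 -c "
from h import *
go(.606,-.065,.005,1.65)"
```

```text
t 2.18 pos [ 0.6389 -0.0672  0.0074] yaw 1.654 F [0.1 0.6 0.8] cmd [  4.9 -32.6   2.5] turn 0.004
```

>>> drive_tool(commands=[2, -6, 2, 0, -1, 4, -12, 2, 0, -1, 4, -15, 2, 0, -1, 4, -18, 2, 0, -1, 4, -21, 2, 0, -1, 5, -24, 2, 0, -1, 5, -27, 2, 0, -1, 5, -30, 2, 0, -1, 5, -32, 2, 0, -1, 5, -32, 2, 0, -1])

```text
time_s: 3.02
eef_pos: [0.6064, -0.0649, 0.0056]
tcp_rot: [-3.14, -0.001, 1.654]
force: [1.1, 0.1, 0.8]
gripper_width: 0.0
```

```bash
python3 -c "
from h import *
go(.606,-.065,.005,1.65)
c=cam('wrist');cv2.imwrite('pics/w2.png',c['img'])"
```

```text
t 3.02 pos [ 0.6064 -0.0649  0.0056] yaw 1.654 F [1.08 0.06 0.8 ] cmd [-0.1 -0.5  0.6] turn 0.004
```

View pics/w2.png

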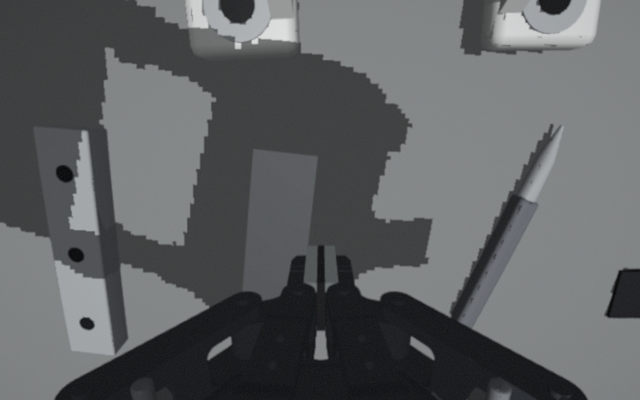

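```bash
python3 -c "
from h import *
c=cam('wrist')
for p,z in (((253,149),.002),((318,156),.002),((243,285),.009),((306,246),.007),((239,9),.026)): print(p,ray(c,[p],z).round(4))
go(.61,-.07,.08,1.6)"
```

```text
(253, 149) [[ 0.5704 -0.0122  0.002 ]]
(318, 156) [[ 0.6007 -0.013   0.002 ]]
(243, 285) [[ 0.5681 -0.0801  0.009 ]]
(306, 246) [[ 0.5984 -0.0567  0.007 ]]
(239, 9) [[0.569  0.0398 0.026 ]]
t 3.12 pos [ 0.6065 -0.0649  0.0055] yaw 1.654 F [ 0.26 -0.69 -0.06] cmd [ -5.3   2.9 -74.5] turn 0.054
```

The wedge moved only about 6 mm, because the closed fingertips are 16 mm thick overall. I'll push another 9 mm or so, 10 mm nearer the thin end so it turns more.

>>> drive_tool(commands=[4, 1, 0, 0, -1, 10, 1, 0, 0, -1, 10, -2, 0, 0, -1, 10, -4, 0, 0, -1, 10, -6, 0, 0, -1, 10, -8, 0, 0, -1, 10, -10, 0, 0, -1, 10, -10, 0, 0, -1])

```text
time_s: 3.78
eef_pos: [0.5953, -0.0559, 0.0055]
tcp_rot: [-3.139, -0.001, 1.654]
force: [-0.1, -0.8, 0.2]
gripper_width: -0.0001
```

```bash
python3 -c "
from h import *
go(.606,-.065,.005,1.65)
c=cam('wrist');cv2.imwrite('pics/w3.png',c['img'])"
```

```text
t 3.78 pos [ 0.5953 -0.0559  0.0055] yaw 1.654 F [-0.1  -0.8   0.23] cmd [-9.9 10.   0.5] turn 0.004
```

View pics/w3.png

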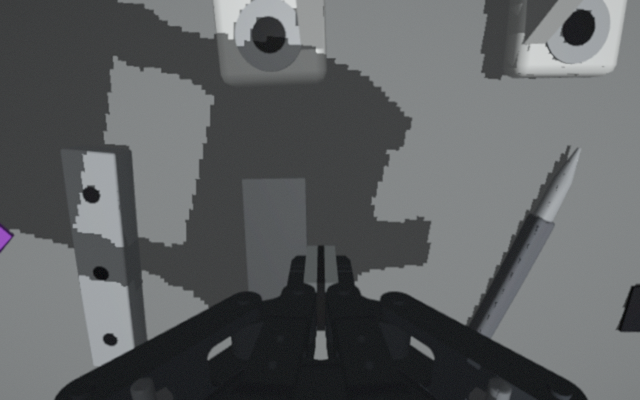

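```bash
python3 -c "
from h import *
c=cam('wrist')
for p,z in (((242,180),.002),((306,178),.002),((248,285),.008),((268,34),.026),((578,26),.026)): print(p,ray(c,[p],z).round(4))
"
```

```text
(242, 180) [[ 0.5544 -0.0184  0.002 ]]
(306, 178) [[ 0.5848 -0.0149  0.002 ]]
(248, 285) [[ 0.5593 -0.0716  0.008 ]]
(268, 34) [[0.5684 0.0415 0.026 ]]
(578, 26) [[0.679  0.0549 0.026 ]]
```

>>> drive_tool(commands=[0, 12, 0, 0, -1, 0, 15, -20, 0, -1, 0, 15, -50, 0, -1, 0, 15, -75, 0, -1, -60, 0, -75, 0, -1, -110, -10, -75, 0, -1, -110, -20, -75, 0, -1, -110, -20, -75, 0, -1, -110, -20, -75, 0, -1])

```text
time_s: 4.63
eef_pos: [0.5842, -0.1691, 0.0804]
tcp_rot: [-3.139, -0.002, 1.651]
force: [-0.2, -0.0, 0.4]
gripper_width: -0.0
```

```bash
python3 -c "
from h import *
go(.606,-.065,.005,1.65)
c=cam('wrist');cv2.imwrite('pics/w4.png',c['img'])"
```

```text
t 4.63 pos [ 0.5842 -0.1691  0.0804] yaw 1.651 F [-0.2  -0.05  0.42] cmd [101.9  30.2  75.5] turn 0.001
```

View pics/w4.png

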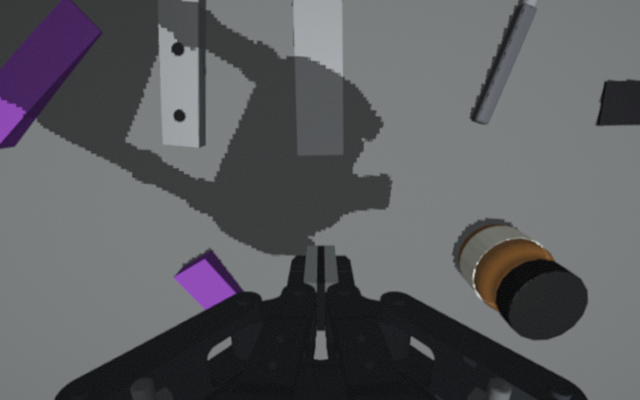

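```bash
python3 -c "
from h import *
c=cam('wrist')
W=[ray(c,[p],.016)[0] for p in ((297,156),(344,155))]
print(np.round(W,4)); 
go(.577,-.152,.006,1.66)
P=ray(c,[(545,300)],.07);print('jar',P)"
```

```text
[[ 0.5653 -0.1262  0.016 ]
 [ 0.596  -0.123   0.016 ]]
t 4.73 pos [ 0.585  -0.1669  0.0804] yaw 1.654 F [-1.24  0.25 -0.51] cmd [15.3 -6.5 74.4] turn -0.006
jar [[ 0.71600462 -0.1883929   0.07      ]]
```

>>> drive_tool(commands=[14, 0, 35, 0, -0.72, 14, 0, 65, 0, -0.72, 14, 0, 74, 0, -0.72, 14, 0, 74, 0, -0.72])

```text
time_s: 5.07
eef_pos: [0.5821, -0.1508, 0.0038]
tcp_rot: [-3.134, -0.005, 1.656]
force: [-0.5, -0.5, -0.8]
gripper_width: 0.012
```

```bash
python3 -c "
from h import *
go(.57,-.06,.006,1.67)"
```

```text
t 5.07 pos [ 0.5821 -0.1508  0.0038] yaw 1.656 F [-0.51 -0.5  -0.83] cmd [91.5 -4.4 -1.8] turn -0.014
```

>>> drive_tool(commands=[8, 0, -2, 0, -0.72, 13, 0, -2, 0, -0.72, 17, 0, -2, 0, -0.72, 21, 0, -2, 0, -0.72, 25, 0, -2, 0, -0.72, 30, 0, -2, 0, -0.72, 35, 0, -2, 0, -0.72, 40, 0, -2, 0, -0.72, 45, 0, -2, 0, -0.72, 45, 0, -2, 0, -0.72])

```text
time_s: 5.9
eef_pos: [0.5781, -0.1047, 0.0059]
tcp_rot: [-3.134, -0.005, 1.656]
force: [0.5, -0.8, 0.5]
gripper_width: 0.012
```

```bash
python3 -c "
from h import *
go(.57,-.06,.006,1.67)
c=cam('wrist');cv2.imwrite('pics/w5.png',c['img'])
s=cam('side');cv2.imwrite('pics/s5.png',cv2.resize(s['img'][130:260,250:390],None,fx=4.5,fy=4.5,interpolation=cv2.INTER_CUBIC))"
```

```text
t 5.9 pos [ 0.5781 -0.1047  0.0059] yaw 1.656 F [ 0.49 -0.77  0.51] cmd [45.3 -4.2  0.2] turn -0.014
```

View pics/w5.png

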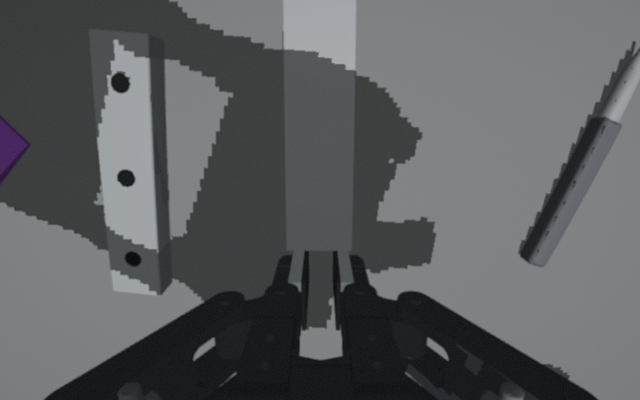

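View pics/s5.png

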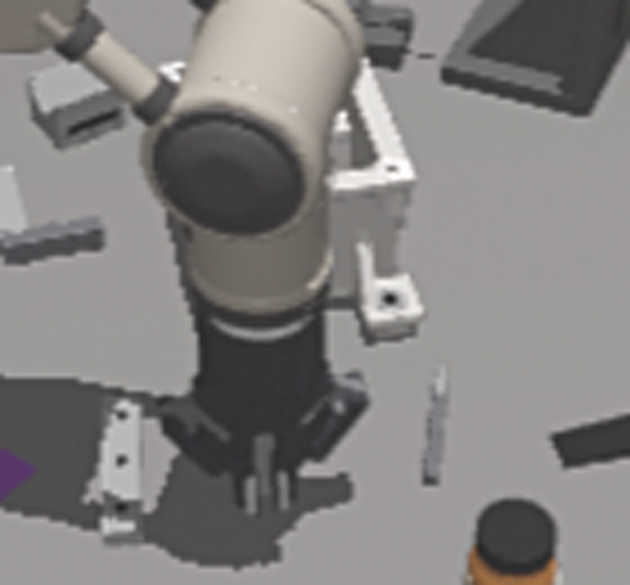

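```bash
python3 -c "
from h import *
c=cam('wrist')
W=np.array([ray(c,[p],.016)[0] for p in ((286,250),(353,251))]); print(W.round(4))
t=.016
print(ray(c,[(284,0),(357,0)],.006).round(4))"
```

```text
[[ 0.561  -0.096   0.016 ]
 [ 0.5919 -0.0938  0.016 ]]
[[0.5532 0.009  0.006 ]
 [0.5825 0.0114 0.006 ]]
```

>>> drive_tool(commands=[4, 0, 0, 0, -0.72, 8, 0, 0, 0, -0.72, 12, 0, 0, 0, -0.72, 16, 0, 0, 0, -0.72, 20, 0, 0, 0, -0.72, 23, 0, 0, 0, -0.72, 26, 0, 0, 0, -0.72, 28, 0, 0, 0, -0.72])

```text
time_s: 6.72
eef_pos: [0.5756, -0.0772, 0.0058]
tcp_rot: [-3.133, -0.005, 1.656]
force: [-0.6, -1.0, -1.4]
gripper_width: 0.0122
```

>>> drive_tool(commands=[1, 0, 0, 0, -0.72, 2, 0, 0, 0, -0.72, 3, 0, 0, 0, -0.72])

```text
time_s: 6.97
eef_pos: [0.5754, -0.0742, 0.0059]
tcp_rot: [-3.133, -0.005, 1.656]
force: [-0.5, -1.7, -1.2]
gripper_width: 0.0122
```

>>> drive_tool(commands=[1, 0, 0, 0, -0.72, 2, 0, 0, 0, -0.72, 3, 0, 0, 0, -0.72])

```text
time_s: 7.22
eef_pos: [0.5751, -0.0712, 0.0059]
tcp_rot: [-3.133, -0.005, 1.656]
force: [-0.0, -2.1, 0.0]
gripper_width: 0.0122
```

```bash
python3 -c "
from h import *
go(.57,-.06,.006,1.67)
c=cam('wrist');cv2.imwrite('pics/w6.png',c['img'])
c=cam('top');cv2.imwrite('pics/t6.png',cv2.resize(c['img'][150:260,210:370],None,fx=4.5,fy=4.5,interpolation=cv2.INTER_CUBIC))"
```

```text
t 7.22 pos [ 0.5751 -0.0712  0.0059] yaw 1.656 F [-0.   -2.08  0.02] cmd [11.6 -4.1 -0.1] turn -0.014
```

View pics/w6.png

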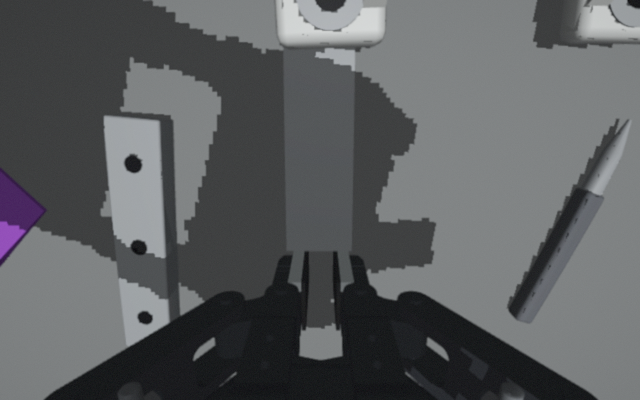

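View pics/t6.png

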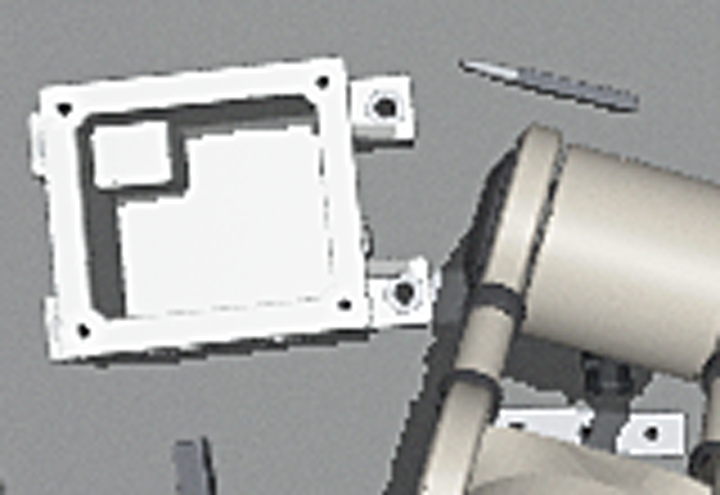

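The wrist view shows the wedge running under the short-foot lug, centred on the hole at (330,5), and the housing hasn't moved. I'll continue in small steps and watch the force.

>>> drive_tool(commands=[1, 0, 0, 0, -0.72, 2, 0, 0, 0, -0.72, 2, 0, 0, 0, -0.72])

```text
time_s: 7.57
eef_pos: [0.5749, -0.0689, 0.0059]
tcp_rot: [-3.133, -0.005, 1.656]
force: [0.5, -0.0, -0.5]
gripper_width: 0.0119
```

>>> drive_tool(commands=[1, 0, 0, 0, -0.72, 2, 0, 0, 0, -0.72, 2, 0, 0, 0, -0.72])

```text
time_s: 7.82
eef_pos: [0.5747, -0.0667, 0.0059]
tcp_rot: [-3.133, -0.005, 1.656]
force: [-0.0, -1.3, 0.4]
gripper_width: 0.012
```

>>> drive_tool(commands=[1, 0, 0, 0, -0.72, 2, 0, 0, 0, -0.72, 2, 0, 0, 0, -0.72])

```text
time_s: 8.07
eef_pos: [0.5745, -0.0645, 0.006]
tcp_rot: [-3.133, -0.005, 1.657]
force: [-0.1, 0.5, 0.1]
gripper_width: 0.0117
```

>>> drive_tool(commands=[1, 0, 0, 0, -0.72, 2, 0, 0, 0, -0.72, 3, 0, 0, 0, -0.72])

```text
time_s: 8.32
eef_pos: [0.5743, -0.0614, 0.006]
tcp_rot: [-3.133, -0.005, 1.657]
force: [0.2, -1.8, -1.0]
gripper_width: 0.0122
```

>>> drive_tool(commands=[1, 0, 0, 0, -0.72, 2, 0, 0, 0, -0.72, 3, 0, 0, 0, -0.72])

```text
time_s: 8.57
eef_pos: [0.574, -0.0583, 0.0059]
tcp_rot: [-3.133, -0.005, 1.657]
force: [0.4, -1.4, -0.6]
gripper_width: 0.0122
```

>>> drive_tool(commands=[1, 0, 0, 0, -0.72, 2, 0, 0, 0, -0.72])

```text
time_s: 8.73
eef_pos: [0.5739, -0.0565, 0.006]
tcp_rot: [-3.133, -0.005, 1.657]
force: [0.2, -4.3, -1.1]
gripper_width: 0.0121
```

>>> drive_tool(commands=[1, 0, 0, 0, -0.72, 2, 0, 0, 0, -0.72])

```text
time_s: 8.9
eef_pos: [0.5739, -0.0553, 0.006]
tcp_rot: [-3.134, -0.004, 1.657]
force: [-0.6, -7.1, -0.8]
gripper_width: 0.0119
```

The push force rose from about 1.5 N to 7 N over about 3 mm, so the wedge is now bearing. I'll back off and look before pressing.

>>> drive_tool(commands=[-5, 0, 0, 0, -0.72, -12, 0, 0, 0, -0.72, -15, 0, -35, 0, -1, -15, 0, -70, 0, -1, -15, 0, -110, 0, -1, -15, 0, -145, 0, -1, -15, 0, -150, 0, -1, -15, 0, -150, 0, -1])

```text
time_s: 9.57
eef_pos: [0.5779, -0.0712, 0.159]
tcp_rot: [-3.14, -0.002, 1.657]
force: [-0.2, 0.0, -1.1]
gripper_width: 0.0002
```

```bash
python3 -c "
from h import *
go(.5585,.067,.15,1.66)
c=cam('wrist');cv2.imwrite('pics/w7.png',c['img'])"
```

```text
t 9.57 pos [ 0.5779 -0.0712  0.159 ] yaw 1.657 F [-0.21  0.02 -1.13] cmd [139.4  -7.5   9.3] turn -0.003
```

View pics/w7.png

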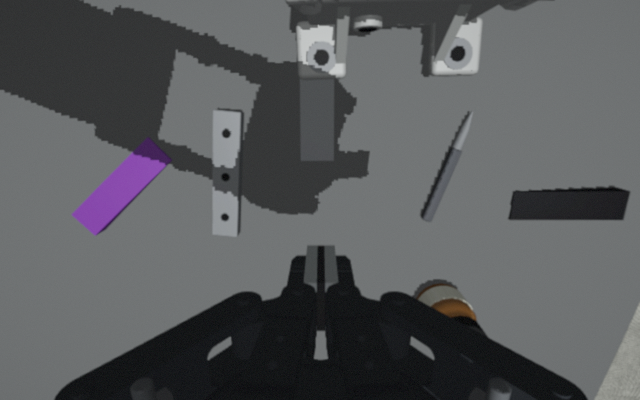

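The wedge stays under the lug, from (317,78) to (317,160). Next I'll move over the rim corner.

>>> drive_tool(commands=[40, -2, 0, 0, -1, 80, -4, 0, 0, -1, 115, -6, 0, 0, -1, 139, -7, 0, 0, -1, 139, -7, 9, 0, -1, 139, -7, 9, 0, -1, 139, -7, 9, 0, -1])

```text
time_s: 10.2
eef_pos: [0.5566, 0.0665, 0.1461]
tcp_rot: [-3.131, -0.003, 1.657]
force: [-0.1, -0.4, 0.5]
gripper_width: 0.0001
```

```bash
python3 -c "
from h import *
go(.5585,.067,.125,1.66)
c=cam('top');cv2.imwrite('pics/t8.png',cv2.resize(c['img'][150:260,210:370],None,fx=4.5,fy=4.5,interpolation=cv2.INTER_CUBIC))
print(proj(c,[[.5585,.067,.12]]))
c=cam('side');cv2.imwrite('pics/s8.png',cv2.resize(c['img'][130:260,230:390],None,fx=4.6,fy=4.6,interpolation=cv2.INTER_CUBIC))"
```

```text
t 10.2 pos [0.5566 0.0665 0.1461] yaw 1.657 F [-0.06 -0.41  0.54] cmd [ 0.3  2.1 21.1] turn -0.003
[[285.53342094 217.593945  ]]
```

View pics/s8.png

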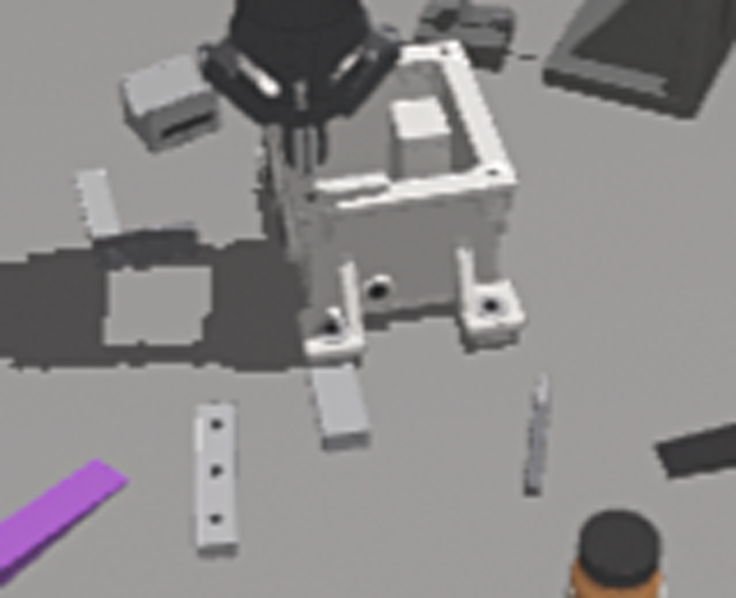

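The side view shows the fingertips hovering over the near-right rim corner at about (310,160). I'll press down now.

>>> drive_tool(commands=[0, 2, 8, 0, -1, 0, 2, 16, 0, -1, 0, 2, 21, 0, -1, 0, 2, 24, 0, -1, 0, 2, 25, 0, -1])

```text
time_s: 10.72
eef_pos: [0.5589, 0.0658, 0.1212]
tcp_rot: [-3.132, -0.004, 1.655]
force: [0.2, -0.1, 0.4]
gripper_width: 0.0001
```

>>> drive_tool(commands=[0, 0, 1, 0, -1, 0, 0, 2, 0, -1])

```text
time_s: 10.88
eef_pos: [0.559, 0.0657, 0.1199]
tcp_rot: [-3.133, -0.003, 1.655]
force: [-2.6, -0.2, 11.0]
gripper_width: -0.0001
```

>>> drive_tool(commands=[0, 0, 1, 0, -1, 0, 0, 1, 0, -1, 0, 0, 1, 0, -1, 0, 0, 1, 0, -1, 0, 0, 1, 0, -1])

```text
time_s: 11.3
eef_pos: [0.559, 0.0657, 0.12]
tcp_rot: [-3.133, -0.003, 1.655]
force: [-3.6, -0.2, 6.7]
gripper_width: 0.0002
```

```bash
python3 -c "
from h import *
go(.5585,.067,.125,1.66)
c=cam('side');cv2.imwrite('pics/s9.png',cv2.resize(c['img'][130:260,230:390],None,fx=4.6,fy=4.6,interpolation=cv2.INTER_CUBIC))"
```

```text
t 11.3 pos [0.559  0.0657 0.12  ] yaw 1.655 F [-3.65 -0.24  6.66] cmd [ 1.3 -0.5 -5. ] turn -0.005
```

>>> drive_tool(commands=[0, 0, 1, 0, -1, 0, 0, 1, 0, -1, 0, 0, 1, 0, -1, 0, 0, 1, 0, -1, 0, 0, 1, 0, -1, 0, 0, 1, 0, -1, 0, 0, 1, 0, -1, 0, 0, 1, 0, -1])

```text
time_s: 12.02
eef_pos: [0.559, 0.0657, 0.12]
tcp_rot: [-3.134, -0.003, 1.655]
force: [-2.4, -0.5, 5.5]
gripper_width: 0.0002
```

View pics/s9.png

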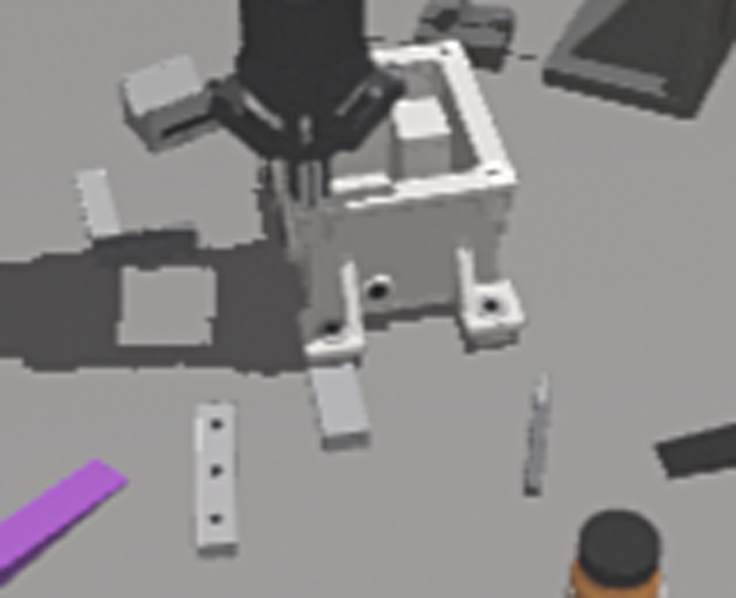

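The corner stays at z = 0.120 under about 6 N. I'll press harder, for a full second, to be sure.

>>> drive_tool(commands=[0, 0, 2, 0, -1, 0, 0, 2, 0, -1, 0, 0, 2.5, 0, -1, 0, 0, 2.5, 0, -1, 0, 0, 2.5, 0, -1])

```text
time_s: 12.43
eef_pos: [0.5591, 0.0657, 0.1199]
tcp_rot: [-3.136, -0.002, 1.656]
force: [-6.9, -0.1, 15.0]
gripper_width: -0.0001
```

>>> drive_tool(commands=[0, 0, 2.5, 0, -1, 0, 0, 2.5, 0, -1, 0, 0, 2.5, 0, -1, 0, 0, 2.5, 0, -1, 0, 0, 2.5, 0, -1, 0, 0, 2.5, 0, -1, 0, 0, 2.5, 0, -1, 0, 0, 2.5, 0, -1])

```text
time_s: 13.1
eef_pos: [0.5591, 0.0657, 0.1199]
tcp_rot: [-3.137, -0.002, 1.656]
force: [-7.0, -0.3, 16.4]
gripper_width: 0.0
```

It is firm: 16 N held with no dip. I'll release, lift clear and check.

>>> drive_tool(commands=[0, 0, -2, 0, -1, 0, 0, -10, 0, -1, 0, 0, -40, 0, -1, 0, 0, -80, 0, -1, -40, 0, -110, 0, -1, -80, 0, -120, 0, -1, -120, 0, -120, 0, -1, -160, 0, -120, 0, -1, -200, 0, -120, 0, -1, -200, 0, -120, 0, -1])

```text
time_s: 13.93
eef_pos: [0.5767, -0.1408, 0.2397]
tcp_rot: [-3.138, 0.001, 1.65]
force: [-0.5, 0.1, 0.2]
gripper_width: -0.0001
```

```bash
python3 -c "
from h import *
go(.5585,.067,.125,1.66)
for n,b in (('top',(150,260,210,370)),('side',(130,260,230,390)),('wrist',(0,400,0,640))):
  c=cam(n);k=4.6 if n!='wrist' else 1
  if n=='top':k=5
  cv2.imwrite(f'pics/{n}10.png',cv2.resize(c['img'][b[0]:b[1],b[2]:b[3]],None,fx=k,fy=k,interpolation=cv2.INTER_CUBIC))"
```

```text
t 13.93 pos [ 0.5767 -0.1408  0.2397] yaw 1.65 F [-0.49  0.14  0.19] cmd [208.7  -1.3 114.4] turn -0.01
```

View pics/top10.png

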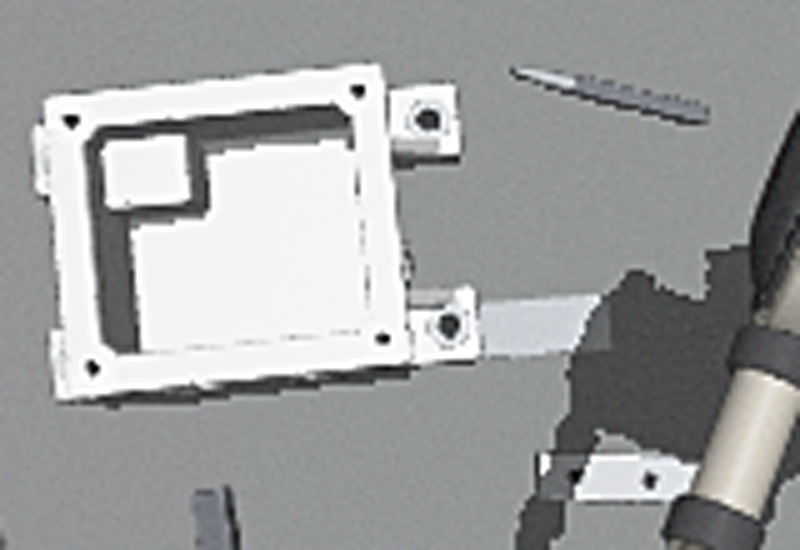

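View pics/wrist10.png

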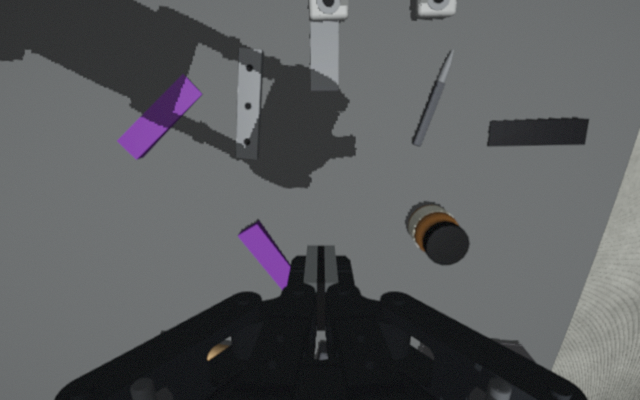

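View pics/side10.png

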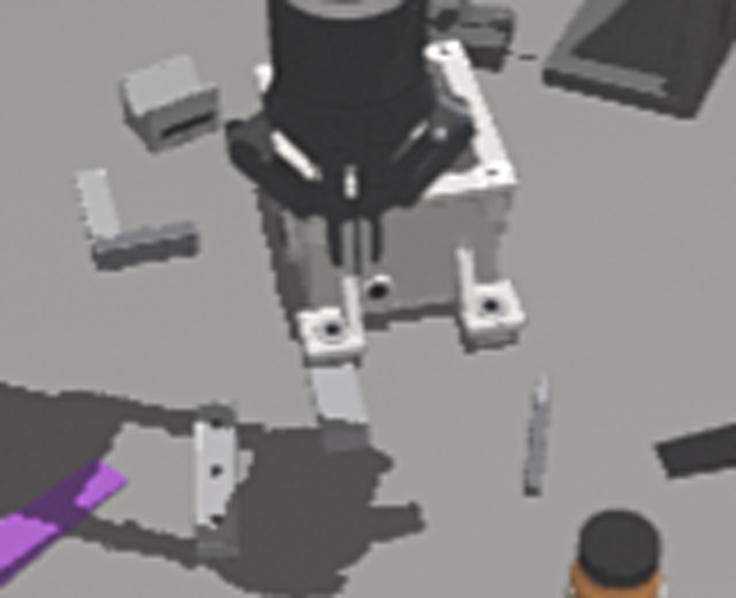

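The final views show the rim holes at the same pixels as at the start: (72,121), (359,91), (384,338) and (94,369) in the crop. The wedge is flat under the short-foot lug, the other tools are where they were, and the gripper is touching nothing. I'm handing the job in.

```bash
python3 -c "
from h import *
print(ticket.close_job())"
```

```text
the job is handed in; nothing more can be done
None
```

The wedge is now under the short foot and the housing stands firm. I handed the job in at about 14 s; no verdict was reported.

- **Lining up:** I nudged the wedge sideways with the closed fingertips, because it first pointed about 25 mm past the foot. The first nudge moved it only about 6 mm, so I nudged it again.
- **Driving:** I pushed it in from its thick end until the push force rose from about 1.5 N to 7 N.
- **Press test:** I pressed the rim corner with about 6 N for roughly 1 s, then about 15–16 N for roughly 1 s. It stayed at a height of 0.120 m without dipping, so I did not drive the wedge further. The harder press also showed about 7 N of sideways force along x.
- **Last checks:** The housing's rim holes were at the same pixels as at the start. The wedge lay flat under the lug, the neighbouring tools in view had not moved, and the gripper was clear. I did not measure the housing's tilt directly; I took it as level from the unmoved rim holes and the corner height.
- **Disagreement:** The top and side cameras differed by about 4 mm on the housing's y position. I went with the top and wrist views, which agreed to within about 3 mm.

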